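# Set the gap of a turbo setting stand

### The arm

A 6-joint arm with a two-finger parallel gripper is mounted at the origin on the work surface. World frame = base frame: x ahead of the robot, y to its left, z up, the work surface at z = 0. Lengths are in m, angles in rad, forces in N, time in s.
With the tool pointing down it reaches from about 0.425 to 0.95 m from the base axis. Payload 3.5 kg.
Tool frame: the origin (TCP) lies on the centre line of the jaws, within the pads' length; the fingertips stand 17 mm ahead of it and the grasp point (between the pads) lies 2 mm behind it; z points along the fingers, y is the line along which they close (so a half turn about z gives the same grasp; the last joint's range is limited). The gripper opens to 85 mm and grips with 20 to 120 N. Pads are 22 mm wide; open, the fingers measure 114 mm over their backs; the gripper's body (76 mm by 85 mm) begins 54 mm behind the grasp point. The pads swing forward as they close: fully open they stand 13 mm farther back than shut.
Start: joints at [-1.368, 0.286, 1.577, -0, 1.279, -0.15], TCP at [0.233, -0.633, 0.248] pointing down, gripper open.
Joint ranges: [-2.77, 2.77], [-0.9, 2.22], [0.21, 2.48], [-1.53, 4.67], [0.24, 2.81], [-2.84, 2.84]. Speed limits (rad/s): [2.79, 2.79, 3.14, 3.14, 3.14, 3.14].

### API

Orientations are given as a unit quaternion [x, y, z, w].
In Python, from plant import ctrl gives the robot as it stands. The module is installed in compiled form; this text tells all that it offers.
- The arm moves only by the tool drive_tool, never from a script. Its argument "moves" is a list of rows, each a list of 3 entries, a list of its own where there are three numbers: the turn, a rotation vector about the tool's x, y, z in rad, then the shift along the tool's x, y, z in m, then the finger opening in m, from 0 to 0.0854. A call has 1 to 5 rows; each row shifts and turns the commanded pose from where the row before left it, along the tool's axes as they then stand; what a row does not reach is not made up. A row lasts 1/8 s, in which the tool goes at most 62.5 mm and 10.7 degrees, less where a joint would pass 70% of its speed; a pose out of reach is approached as far as the arm can. A call with a gripper value outside its range is refused whole. The fingers move at their own pace and stop on an object; "grip_force" is the grip in N (left out, the last holds). Time passes only in rows, so rows that do not move let the fingers close. It gives the time, the measured TCP pose, the force, the opening and the grip force at its end, in the units of the state.
- ctrl.get_state(): the state, without advancing time (a new reading comes with each control period).
- ctrl.read_camera(name): name is "scene" or "side" or "wrist"; returns a dict with "image" (480x640x3 uint8, red, green, blue), "fx", "fy", "cx", "cy" (pixels), "dist" ([k1, k2, p1, p2, k3] as OpenCV has them; the pictures are not rectified), "R" (3x3) and "t" (3): a world point X has camera coordinates R X + t. Camera axes: x right, y down, z forward; pixel columns grow to the right and rows downward; lengths in m; the calibration is good to about 2 mm. A picture is of the moment at which its call begins. There is no depth.
- ctrl.sign_off(): hands the job in; it is judged then, once.
The state is a dict: "time": time; "qpos": joint angles; "dq": joint speeds; "joint_efforts": joint torques, N m; "eef_pos": TCP position; "tcp_rot": TCP orientation; "contact_force": force on the tool from outside, world axes, zero at the start; "wrist_torque": the same for the moment, N m; "opening": opening from 0.0 (shut) to 1.0 (fully open); "finger_force": force on a finger pad.
Only numpy, scipy, OpenCV 4.12 (cv2) and the standard library are available. Lean on these libraries where they do the work, as an engineer would, in place of code of your own. Each camera call takes 0.05 s, during which the arm holds its last target. There are 200 camera calls.

### The job

With a fingertip, roll the knurled wheel of the setting stand until the sliding jaw has closed up to the gauge mark: the front edge of its reading blade in line with the dark line on the gauge block. Leave it still there, then push the lock lever sideways, away from the wheel end, fully over to its stop and let go. Turn only the wheel to move the jaw (do not push the jaw itself), lift nothing, and leave the flanged sleeve standing between the jaws and the other things on the bench where they are.

Things in the scene. Friction and masses are not known exactly. Their poses are not given: they have to be found in the camera images.
- stand: Grey base of the setting stand, fixed to the bench; 110 mm (x) by 270 mm (y, from -127 to +143) by 22 mm high. Origin under its middle on the bench top; z up. y runs along the slide, from the wheel end (-y) to the lock lever end (+y); x points away from the robot (yaw within 0.35 rad). Fixed jaw: block at y 50 to 78 mm, 44 mm wide in x, top 58 mm above the bench.
- wheel (a joint): Turn of the knurled wheel, rad, 0 to 6. Rolling the rim's top towards the stand's +x closes the gap (jaw moves +y) and raises the value; towards -x opens it. 1 rad moves the jaw 5 mm: 1 mm of jaw for 6 mm of rim. It stays where left (about 0.7 N at the rim turns it); a light press of a few newtons from above drives it by friction, in several strokes, lifting the fingertip between them.
- wheel_top (a point): Highest point of the rim, mid width, 68 mm above the bench; fixed to the stand, with its axes; does not turn. The steel wheel is 60 mm in diameter, 22 mm wide, its axle along the stand's y, 38 mm above the bench. The cheeks beside it (48 mm high) and the guards before and behind it (44 mm high, at stand x -45 to -35 and 35 to 45 mm) are lower.
- jaw: Sliding steel jaw, 50 by 30 mm and 34 mm tall, top 56 mm above the bench, between wheel and fixed jaw. Origin on its front face (the one towards the fixed jaw), at its foot; axes as the stand's. Moves only along the stand's y.
- jaw_edge (a point): Front top corner of the reading blade, a thin arm on the jaw's far (+x) side, flush with its front face; 56 mm above the bench; axes as the stand's.
- gauge_mark (a point): Near end of the dark line (2 mm wide, along the stand's x) on top of the aluminium gauge block (18 by 18 by 34 mm) fixed on the base beside the jaw, 56 mm above the bench; axes as the stand's. The gap is right when jaw_edge has the same stand y as this point. At the start jaw_edge lies 8 to 22 mm on the -y side of it.
- lever (a joint): Lock lever, rad: at 0 it points to the stand's -x (to the robot), at its stop, 1.2, it has swung towards the stand's +y (clockwise from above). Starts at 0 to 0.15 and stays where left; moves at about 1.2 N at its knob.
- lever_pivot (a point): Lever's upright pivot axis, 34 mm above the bench; fixed to the stand, with the stand's axes.
- lever_knob (a point): Middle of the lever's upright black knob (16 mm in diameter, 50 mm from the pivot axis, from 36 to 68 mm above the bench; the flat arm under it reaches from 36 to 43 mm). Turns with the lever.
- sleeve: Loose brass flanged bearing sleeve, 28 mm in diameter at its foot, 28 mm tall, standing on the base between the two jaws, near the fixed one; it is to stay standing there. Origin at the centre of its underside, 22 mm above the bench.
- socket_big: Bystander: steel socket, 28 mm across, 38 mm tall, standing beyond the stand; origin on its underside.
- socket_mid: Bystander: steel socket, 22 mm across, 36 mm tall, standing beyond the stand; origin on its underside.
- socket_long: Bystander: long steel socket, 19 mm across, 60 mm tall, standing on the robot's side of the stand; origin on its underside.
- screwdriver: Bystander: screwdriver with a red handle lying to the left; origin on its underside.
- wrench: Bystander: steel wrench lying to the right; origin on its underside.
- compressor_wheel: Bystander: small finned aluminium compressor wheel, 56 mm across, standing on the bench to the left; origin on its underside.
- turbo_housing: Bystander: aluminium snail-shaped turbo housing, about 120 mm across, at the back of the bench; origin on its underside.

How it is judged:
By the outcome, as a careful person would: the job done as asked, in the order asked, and still so for the second after the job is handed in, with the robot touching nothing.
It also fails if it takes over 54 s, if anything falls off the work surface, if the arm or the gripper's body presses on something with over 40 N, if the wrist force passes 120 N, or if a joint passes its speed limit or range.

## Working session

There is one attempt and no reset: what is moved stays moved. The work goes in short steps, Python scripts to look and compute and a tool call to move; the robot and the scene stay as the last step left them, time stands still between calls to the robot, and variables do not carry over. Pictures are saved under pics/ and viewed, at most 10 in all, crops included, and the job is handed in when it is done.

Besides the shell and the picture viewer there is one more tool, called after "Emit:" by a JSON object that holds its "name" and its "arguments". drive_tool: Moves the arm, as the interface text tells. Its arguments: {"type":"object","properties":{"moves":{"type":"array","items":{"type":"array"}},"grip_force":{"type":"number"}},"required":["moves"]}

```bash
mkdir -p pics
cat > h.py <<'E'
import numpy as np, cv2
from plant import ctrl
def snap(name, fn=None):
    c=ctrl.read_camera(name)
    if fn: cv2.imwrite(fn, c["image"][:,:,::-1])
    c["K"]=np.array([[c["fx"],0,c["cx"]],[0,c["fy"],c["cy"]],[0,0,1.]]); c["d"]=np.array(c["dist"],float)
    c["R"]=np.array(c["R"]);c["t"]=np.array(c["t"]).ravel()
    return c
def ray(c,uv):
    p=cv2.undistortPoints(np.array([[uv]],float),c["K"],c["d"])[0,0]
    return -c["R"].T@c["t"], c["R"].T@np.array([p[0],p[1],1])
def onz(c,uv,z):
    o,d=ray(c,uv); return o+d*(z-o[2])/d[2]
def proj(c,X):
    return cv2.projectPoints(np.array(X,float).reshape(-1,3),cv2.Rodrigues(c["R"])[0],c["t"],c["K"],c["d"])[0][:,0]
E
python3 - <<'E'
from h import *
import pickle
for n in("scene","side","wrist"):
    c=snap(n,f"pics/{n}0.png"); print(n,c["fx"],-c["R"].T@c["t"],c["R"][2])
    pickle.dump(c,open(f"{n}0.pkl","wb"))
s=ctrl.get_state();print(s)
E
```

```text
scene 540.1997769820296 [ 1.37296287 -0.43812025  0.75857071] [-0.71887693  0.38507064 -0.57873705]
side 539.4179311935084 [0.27668561 0.79741806 0.8123258 ] [ 0.22589804 -0.71895724 -0.65732075]
wrist 341.9533275297836 [ 0.30546111 -0.60591901  0.37316401] [-0.28463165 -0.10164573 -0.9532329 ]
{'time': 0.15, 'qpos': array([-1.36798286e+00,  2.86995513e-01,  1.57785200e+00,  1.69381971e-05,
        1.27860469e+00, -1.49983130e-01]), 'dq': array([ 0.00021038, -0.00313326, -0.00415258, -0.00038885,  0.00092429,
       -0.00110011]), 'joint_efforts': array([ 8.68775642e-04, -4.06605434e+01, -2.93139499e+01, -1.95512653e-04,
        3.99997298e-03, -2.70050009e-06]), 'eef_pos': array([ 0.23317165, -0.63293115,  0.24723656]), 'tcp_rot': array([ 9.84482125e-01,  1.75482421e-01, -1.64523686e-05, -9.29668499e-04]), 'contact_force': array([-0.98954906,  0.01210624,  0.59811125]), 'wrist_torque': array([-0.05477226, -0.01559464, -0.04601   ]), 'finger_force': 0.0, 'opening': 0.999540921968381}
```

View pics/scene0.png

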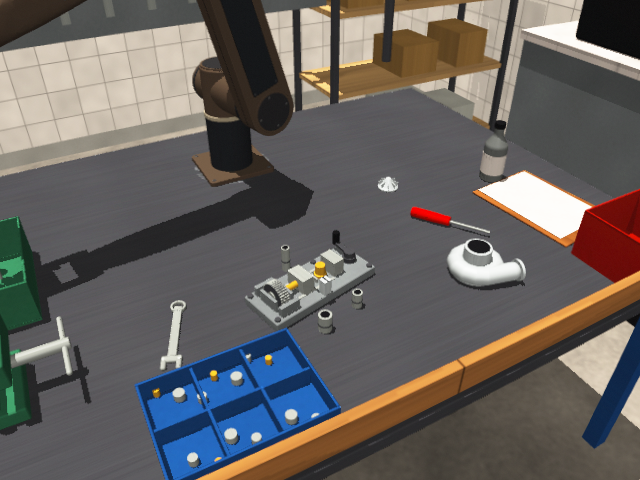

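View pics/side0.png

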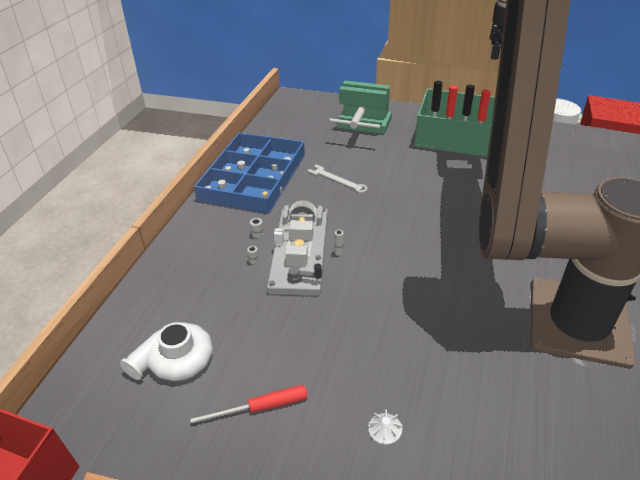

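Scene: stand spans about (247..375, 235..325), wheel at about (273,292), lever knob (336,237). Side: stand spans (268..328, 200..293), wheel (303,208), lever knob (318,270). I'll zoom both.

Run:
```python
import cv2,numpy as np
a=cv2.imread("pics/scene0.png")[225:335,240:385]; b=cv2.imread("pics/side0.png")[192:302,262:352]
f=lambda i,s:cv2.resize(i,None,fx=s,fy=s,interpolation=cv2.INTER_CUBIC)
cv2.imwrite("pics/z1.png",f(a,5)); cv2.imwrite("pics/z2.png",f(b,5))
```

```text
(no output)
```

View pics/z1.png

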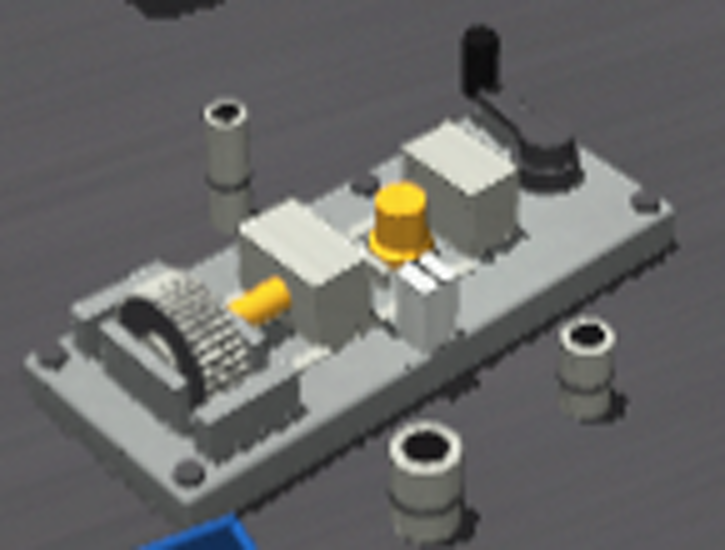

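View pics/z2.png

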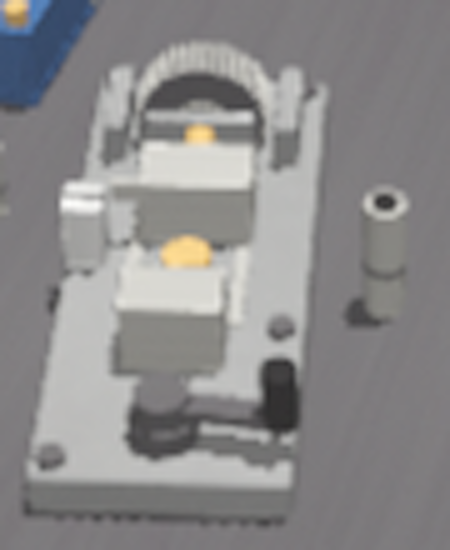

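```bash
cat > fit.py <<'E'
from h import *
import pickle
from scipy.optimize import least_squares
cs={n:pickle.load(open(f"{n}0.pkl","rb")) for n in("scene","side")}
S=lambda u,v:("scene",(240+u/5,225+v/5)); D=lambda u,v:("side",(262+u/5,192+v/5))
obs=[(S(25,362),(-55,-127,22)),(S(184,508),(55,-127,22)),(S(672,213),(55,143,22)),
(D(293,488),(-55,143,22)),(D(27,483),(55,143,22)),(D(326,88),(-55,-127,22)),
(S(404,152),(-22,50,58)),(S(478,193),(22,50,58)),(S(519,170),(22,78,58)),(D(225,312),(-22,78,58)),(D(117,305),(22,78,58))]
def W(p,s): 
    c,s_=np.cos(p[2]),np.sin(p[2]); s=np.array(s)/1000
    return np.array([p[0]+c*s[0]-s_*s[1],p[1]+s_*s[0]+c*s[1],s[2]])
def res(p): return np.concatenate([proj(cs[o[0]],W(p,s))[0]-o[1] for o,s in obs])
r=least_squares(res,[.8,-.2,0],loss="soft_l1"); 
if __name__=="__main__":
    print(r.x); print(r.fun.reshape(-1,2).round(1).tolist())
    Rz=np.array([[np.cos(r.x[2]),-np.sin(r.x[2])],[np.sin(r.x[2]),np.cos(r.x[2])]])
    def st(o,z): 
        w=onz(cs[o[0]],o[1],z/1000); return (w.round(4),((Rz.T@(w[:2]-r.x[:2]))*1000).round(1))
    print("jaw front corners S",st(S(372,255),56),st(S(316,278),56),"D",st(D(253,183),56),st(D(137,183),56))
    print("wheel top D",st(D(205,42),68)); print("knob top",st(S(482,32),68),st(D(282,365),68))
    print("knob bot", "pivot D",st(D(163,385),43),"S",st(S(548,150),43))
    print("gauge line S",st(S(415,272),56),"D",st(D(85,195),56))
    print("socket_long top",st(S(226,110),60),st(D(385,203),60))
E
python3 fit.py
```

```text
[ 0.60432493 -0.05225129  0.23888331]
[[-0.4, -0.6], [1.5, -0.8], [1.7, -1.5], [0.2, -0.9], [-0.4, -1.4], [0.2, -2.0], [-0.3, -1.0], [-0.9, 0.4], [0.6, -0.6], [-0.6, -0.8], [-0.1, 0.1]]
jaw front corners S (array([ 0.626 , -0.0523,  0.056 ]), array([21. , -5.2])) (array([ 0.628 , -0.0787,  0.056 ]), array([ 16.8, -31.3])) D (array([ 0.5776, -0.065 ,  0.056 ]), array([-29. ,  -6.1])) (array([ 0.6269, -0.0513,  0.056 ]), array([22.1, -4.4]))
wheel top D (array([ 0.6253, -0.1425,  0.068 ]), array([ -1. , -92.6]))
knob top (array([0.5257, 0.0556, 0.068 ]), array([-50.9, 123.4])) (array([0.5269, 0.0543, 0.068 ]), array([-50. , 121.9]))
knob bot pivot D (array([0.5789, 0.0541, 0.043 ]), array([  0.4, 109.3])) S (array([0.5858, 0.0548, 0.043 ]), array([  7.3, 108.4]))
gauge line S (array([ 0.6436, -0.0421,  0.056 ]), array([40.6,  0.6])) D (array([ 0.6461, -0.0374,  0.056 ]), array([44.1,  4.6]))
socket_long top (array([ 0.5142, -0.0648,  0.06  ]), array([-90.5,   9.2])) (array([ 0.5168, -0.0629,  0.06  ]), array([-87.5,  10.3]))
```

Emit:
{"name": "drive_tool", "arguments": {"moves": [[[0,0,0.114],[0,0,0],0],[[0,0,0],[0.045,-0.035,0],0],[[0,0,0],[0.045,-0.035,0],0],[[0,0,0],[0.045,-0.035,0],0],[[0,0,0],[0.045,-0.035,0],0]], "grip_force": 20}}

```text
time: 0.78
eef_pos: [0.3758, -0.4531, 0.248]
tcp_rot: [0.993, 0.119, -0.0, -0.0]
contact_force: [1.0, -0.4, 0.1]
opening: 0.001
finger_force: 0.0
```

Emit:
{"name": "drive_tool", "arguments": {"moves": [[[0,0,0],[0.045,-0.035,0],0],[[0,0,0],[0.045,-0.035,0],0],[[0,0,0],[0.045,-0.035,0],0],[[0,0,0],[0.045,-0.035,0],0],[[0,0,0],[0.045,-0.035,0],0]]}}

```text
time: 1.4
eef_pos: [0.553, -0.2299, 0.2481]
tcp_rot: [0.993, 0.119, -0.0, -0.0]
contact_force: [0.1, 0.8, -0.1]
opening: 0.001
finger_force: 0.0
```

Emit:
{"name": "drive_tool", "arguments": {"moves": [[[0,0,0],[0.045,-0.035,0],0],[[0,0,0],[0.045,-0.033,0.02],0],[[0,0,0],[0,0,0.03],0],[[0,0,0],[0,0,0],0]]}}

```text
time: 1.9
eef_pos: [0.6219, -0.1427, 0.1945]
tcp_rot: [0.993, 0.12, -0.003, -0.002]
contact_force: [0.2, 0.6, 0.5]
opening: -0.001
finger_force: 0.0
```

Run:
```python
from h import *
import pickle
c=snap("wrist","pics/w1.png"); pickle.dump(c,open("w1.pkl","wb")); s=ctrl.get_state(); print(s["eef_pos"],s["tcp_rot"],s["contact_force"])
```

```text
[ 0.62273233 -0.14376645  0.19677202] [ 9.92863528e-01  1.19242079e-01 -1.63495698e-03 -8.17724319e-04] [0.07757978 0.05838242 0.53289991]
```

View pics/w1.png

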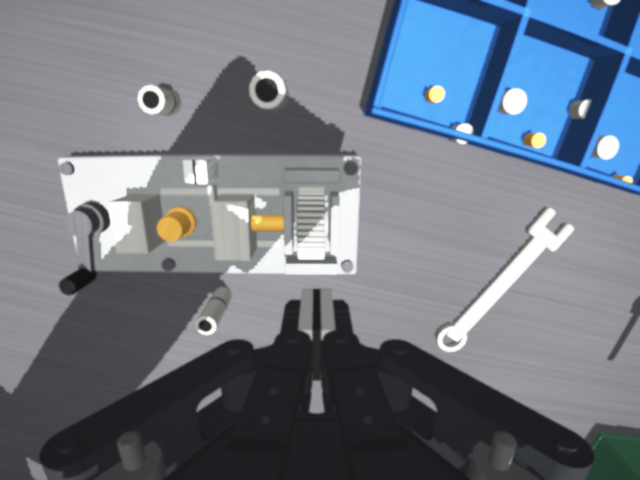

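Wrist view: stand spans (60..361,155..275); wheel columns 298–330, fingers at column 317, gauge at (183..213,160..185) with its line near column 195. Zooming numerically on the gauge.

Run:
```python
from h import *
import pickle
i=cv2.imread("pics/w1.png")[150:270,170:330]
cv2.imwrite("pics/w1z.png",cv2.resize(i,None,fx=5,fy=5,interpolation=cv2.INTER_CUBIC))
c=pickle.load(open("w1.pkl","rb"))
P=[((60,158),(55,143)),((361,155),(55,-127)),((358,274),(-55,-127))]
for p,s in P: print(onz(c,p,.022),s)
from fit import r,W
p=r.x
def st(uv,z):
    w=onz(c,uv,z/1000)[:2]-p[:2]; a=p[2]; return np.round([1000*(np.cos(a)*w[0]+np.sin(a)*w[1]),1000*(-np.sin(a)*w[0]+np.cos(a)*w[1])],1)
print("base",[st(q,22) for q,_ in P]); print("wheel sides",st((298,222),68),st((328,222),68)); print("tip",proj(c,ctrl.get_state()["eef_pos"]-[0,0,.017]))
```

```text
[0.62385626 0.09377993 0.022     ] (55, 143)
[ 0.68673573 -0.16445053  0.022     ] (55, -127)
[ 0.58035355 -0.19191424  0.022     ] (-55, -127)
base [array([ 53.5, 137.3]), array([  53.5, -128.5]), array([ -56.3, -130. ])]
wheel sides [  6.6 -76.8] [  6.7 -99.6]
tip [[320.63260609 306.23578475]]
```

View pics/w1z.png

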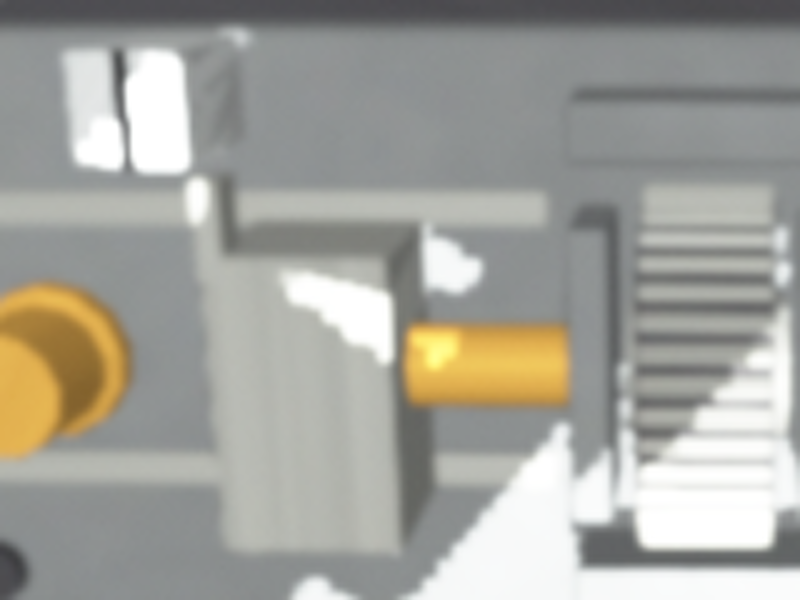

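```bash
cat > gap.py <<'E'
from h import *
from fit import r
a=r.x[2]
def sy(c,uv,z=.056):
    w=onz(c,uv,z)[:2]-r.x[:2]; return np.round([1000*(np.cos(a)*w[0]+np.sin(a)*w[1]),1000*(-np.sin(a)*w[0]+np.cos(a)*w[1])],2)
E
python3 - <<'E'
from gap import *
import pickle
c=pickle.load(open("w1.pkl","rb"))
z=lambda u,v:(170+u/5-.4,150+v/5-.4)
print("line",sy(c,z(117,52)),sy(c,z(127,170)),"blade",sy(c,z(187,182)),sy(c,z(189,218)),"jaw front",sy(c,z(228,548)))
print("wheel centre sides", sy(c,z(637,300),.068),sy(c,z(776,300),.068))
E
```

```text
line [52.44  3.59] [34.37  3.85] blade [32.44 -5.47] [26.78 -5.26] jaw front [-28.58  -6.48]
wheel centre sides [ 16.31 -76.17] [ 16.34 -97.11]
```

Gap ≈ 9.3 mm (≈56 mm of rim). Wheel centre at stand y ≈ −87. Descending to just above the rim.

Emit:
{"name": "drive_tool", "arguments": {"moves": [[[0,0,0],[-0.005,-0.006,0.05],0],[[0,0,0],[0,0,0.04],0],[[0,0,0],[0,0,0.015],0],[[0,0,0],[0,0,0.003],0],[[0,0,0],[0,0,0],0]]}}

```text
time: 2.58
eef_pos: [0.6187, -0.1404, 0.0926]
tcp_rot: [0.993, 0.119, 0.002, 0.001]
contact_force: [0.2, -0.9, 0.5]
opening: -0.004
finger_force: 0.0
```

```bash
cat > s.py <<'E'
from gap import *
s=ctrl.get_state(); w=s["eef_pos"][:2]-r.x[:2]
print("stand xy",1000*(np.cos(a)*w[0]+np.sin(a)*w[1]),1000*(-np.sin(a)*w[0]+np.cos(a)*w[1]),"z",s["eef_pos"][2],"F",s["contact_force"].round(2),s["tcp_rot"].round(4))
E
python3 s.py
```

```text
stand xy -6.919539657759046 -89.0393396548773 z 0.09256789716021933 F [ 0.23 -0.93  0.52] [9.929e-01 1.189e-01 1.600e-03 9.000e-04]
```

Emit:
{"name": "drive_tool", "arguments": {"moves": [[[0,0,0],[0,-0.001,0.004],0],[[0,0,0],[0,0,0.001],0],[[0,0,0],[0,0,0.001],0],[[0,0,0],[0,0,0],0]]}}

```text
time: 3.08
eef_pos: [0.6174, -0.1386, 0.085]
tcp_rot: [0.993, 0.119, 0.0, 0.0]
contact_force: [-0.3, 0.2, 2.2]
opening: 0.004
finger_force: 1.5
```

Emit:
{"name": "drive_tool", "arguments": {"moves": [[[0,0,0],[0,0,0.0005],0],[[0,0,0],[0,0,0],0]]}}

```text
time: 3.32
eef_pos: [0.6178, -0.1385, 0.085]
tcp_rot: [0.993, 0.119, 0.001, 0.0]
contact_force: [-1.7, 2.1, 5.6]
opening: 0.001
finger_force: 2.6
```

Emit:
{"name": "drive_tool", "arguments": {"moves": [[[0,0,0],[0.004,0,0],0],[[0,0,0],[0.004,0,0],0],[[0,0,0],[0.004,0,0],0],[[0,0,0],[0.004,0,0],0],[[0,0,0],[0,0,0],0]]}}

```text
time: 3.95
eef_pos: [0.6337, -0.1347, 0.0848]
tcp_rot: [0.993, 0.119, 0.001, 0.0]
contact_force: [0.6, 1.6, 5.7]
opening: -0.0
finger_force: 2.6
```

```bash
python3 s.py
python3 - <<'E'
from gap import *
import pickle
c=snap("wrist"); pickle.dump(c,open("w2.pkl","wb"))
i=c["image"][:,:,::-1]
uv=proj(c,[[r.x[0]+np.cos(a)*.035,r.x[1]+np.sin(a)*.035,.056]])[0]; print(uv)
u,v=uv.astype(int); x0,y0=max(u-80,0),max(v-60,0)
k=i[y0:y0+120,x0:x0+160]; print(x0,y0)
cv2.imwrite("pics/w2z.png",cv2.resize(k,None,fx=5,fy=5,interpolation=cv2.INTER_CUBIC))
E
```

```text
stand xy 9.02992128135831 -87.0869247176698 z 0.08477566070821327 F [0.55 1.56 5.69] [9.929e-01 1.191e-01 1.200e-03 2.000e-04]
[138.37370796 244.75300925]
58 184
```

View pics/w2z.png

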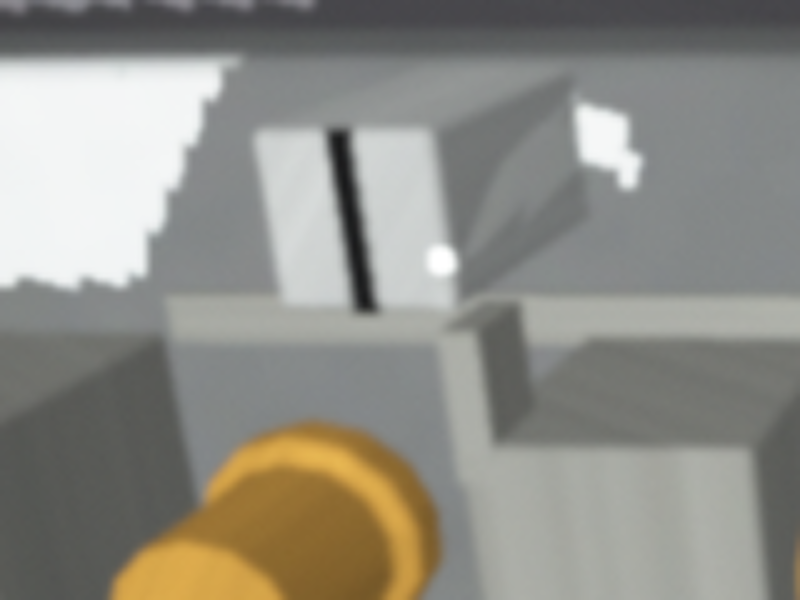

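Excellent view: gauge line from (340,130) to (366,310), blade front corner at (440,332) in the zoom (offset 58,184, ×5).

Run:
```python
from gap import *
import pickle
c=pickle.load(open("w2.pkl","rb"))
z=lambda u,v:(58+u/5-.4,184+v/5-.4)
print("line",sy(c,z(340,130)),sy(c,z(366,310)),"blade",sy(c,z(440,332)),sy(c,z(462,470)),"line edges",sy(c,z(352,310)),sy(c,z(379,310)),"gauge near corners",sy(c,z(282,306)),sy(c,z(457,306)))
```

```text
line [52.45  3.52] [34.57  3.9 ] blade [32.31 -3.22] [17.7  -3.19] line edges [34.57  5.32] [34.57  2.58] gauge near corners [34.98 12.4 ] [34.98 -5.34]
```

```bash
cat > meas.py <<'E'
from gap import *
import sys,pickle
def prof(c,x,ys):
    P=np.array([[r.x[0]+np.cos(a)*x-np.sin(a)*y,r.x[1]+np.sin(a)*x+np.cos(a)*y,.056*1000] for y in ys for x in [x]]) if 0 else \
      np.array([[r.x[0]+(np.cos(a)*x-np.sin(a)*y)/1000,r.x[1]+(np.sin(a)*x+np.cos(a)*y)/1000,.056] for y in ys])
    q=proj(c,P).astype(np.float32)
    return cv2.remap(c["image"].astype(np.float32),q[:,0][None],q[:,1][None],cv2.INTER_LINEAR)[0]
def measure(c,show=False):
    ys=np.arange(-12,10,.1)
    L=np.mean([prof(c,x,ys).mean(1) for x in np.arange(37,48,1)]+[],axis=0) if 0 else None
    pos=[]
    for x in (37,40,43,46):
        g=prof(c,x,ys).mean(1); m=(ys>0)&(ys<8); w=np.clip(120-g[m],0,None); pos.append((w*ys[m]).sum()/w.sum())
    k=np.polyfit((37,40,43,46),pos,1); line=np.polyval(k,32)
    b=[]
    for x in (23,26,28):
        p=prof(c,x,ys); g=p[:,0]-p[:,2]; gr=cv2.GaussianBlur(np.gradient(p[:,0])[None],(0,0),4)[0]
        j=np.argmin(gr); b.append(ys[j]+k[0]*(32-x)); 
        if show: print(x,[(round(float(y),1),int(v[0]),int(v[2])) for y,v in list(zip(ys,p))[::6]])
    return line,k[0],np.round(b,2)
if __name__=="__main__":
    if len(sys.argv)>1: c=pickle.load(open(sys.argv[1],"rb"))
    else: c=snap("wrist")
    print(measure(c,len(sys.argv)>2))
E
python3 meas.py w2.pkl 1; python3 meas.py w1.pkl
```

```text
23 [(-12.0, 114, 112), (-11.4, 113, 110), (-10.8, 110, 108), (-10.2, 106, 103), (-9.6, 99, 96), (-9.0, 95, 92), (-8.4, 92, 90), (-7.8, 95, 92), (-7.2, 111, 108), (-6.6, 143, 140), (-6.0, 165, 162), (-5.4, 171, 167), (-4.8, 172, 168), (-4.2, 172, 168), (-3.6, 169, 165), (-3.0, 160, 158), (-2.4, 144, 146), (-1.8, 134, 138), (-1.2, 131, 136), (-0.6, 131, 135), (-0.0, 130, 135), (0.6, 131, 134), (1.2, 131, 135), (1.8, 131, 135), (2.4, 132, 136), (3.0, 132, 136), (3.6, 132, 136), (4.2, 132, 136), (4.8, 132, 136), (5.4, 132, 136), (6.0, 132, 135), (6.6, 133, 133), (7.2, 133, 131), (7.8, 134, 129), (8.4, 134, 124), (9.0, 135, 119), (9.6, 137, 113)]
26 [(-12.0, 110, 107), (-11.4, 101, 98), (-10.8, 94, 92), (-10.2, 93, 90), (-9.6, 93, 91), (-9.0, 93, 89), (-8.4, 92, 89), (-7.8, 95, 92), (-7.2, 114, 110), (-6.6, 147, 142), (-6.0, 168, 164), (-5.4, 172, 168), (-4.8, 172, 168), (-4.2, 171, 168), (-3.6, 169, 165), (-3.0, 159, 157), (-2.4, 145, 146), (-1.8, 134, 138), (-1.2, 132, 136), (-0.6, 132, 136), (-0.0, 132, 136), (0.6, 132, 136), (1.2, 132, 136), (1.8, 132, 136), (2.4, 132, 136), (3.0, 132
[... 477 characters left out ...]
, (-2.4, 145, 146), (-1.8, 135, 139), (-1.2, 134, 138), (-0.6, 134, 139), (-0.0, 133, 138), (0.6, 133, 138), (1.2, 132, 137), (1.8, 132, 137), (2.4, 132, 136), (3.0, 132, 136), (3.6, 132, 136), (4.2, 132, 135), (4.8, 132, 136), (5.4, 132, 136), (6.0, 131, 136), (6.6, 132, 136), (7.2, 132, 137), (7.8, 132, 137), (8.4, 132, 137), (9.0, 133, 137), (9.6, 133, 137)]
(np.float64(3.9802939297770172), np.float64(-0.008186498054356239), array([ -2.77,  -2.75, -12.03]))
(np.float64(nan), np.float64(nan), array([nan, nan, nan]))meas.py:13: RuntimeWarning: invalid value encountered in scalar divide
  g=prof(c,x,ys).mean(1); m=(ys>0)&(ys<8); w=np.clip(120-g[m],0,None); pos.append((w*ys[m]).sum()/w.sum())
```

Emit:
{"name": "drive_tool", "arguments": {"moves": [[[0,0,0],[0,0,-0.006],0],[[0,0,0],[-0.018,0,0],0],[[0,0,0],[0,0,0.003],0],[[0,0,0],[0,0,0.003],0],[[0,0,0],[0,0,0.0003],0]]}}

```text
time: 4.62
eef_pos: [0.6163, -0.1388, 0.0849]
tcp_rot: [0.993, 0.119, 0.001, -0.0]
contact_force: [-1.7, 2.0, 6.6]
opening: 0.002
finger_force: 3.5
```

Emit:
{"name": "drive_tool", "arguments": {"moves": [[[0,0,0],[0.0045,0,0],0],[[0,0,0],[0.0045,0,0],0],[[0,0,0],[0.0045,0,0],0],[[0,0,0],[0.0045,0,0],0],[[0,0,0],[0,0,0],0]]}}

```text
time: 5.25
eef_pos: [0.6343, -0.1344, 0.0847]
tcp_rot: [0.993, 0.119, 0.002, 0.0]
contact_force: [0.5, 1.4, 5.3]
opening: -0.003
finger_force: 2.7
```

```bash
python3 s.py; python3 meas.py
```

```text
stand xy 9.706162893946983 -86.96051250490963 z 0.08467854272813512 F [0.49 1.36 5.26] [9.929e-01 1.191e-01 1.600e-03 1.000e-04]
(np.float64(3.98084653697419), np.float64(-0.007306475981490645), array([ 0.63,  0.66, -8.43]))
```

Emit:
{"name": "drive_tool", "arguments": {"moves": [[[0,0,0],[0,0,-0.006],0],[[0,0,0],[-0.018,0,0],0],[[0,0,0],[0,0,0.003],0],[[0,0,0],[0,0,0.003],0],[[0,0,0],[0,0,0],0]]}}

```text
time: 5.92
eef_pos: [0.6163, -0.1388, 0.085]
tcp_rot: [0.993, 0.119, 0.001, -0.0]
contact_force: [-1.7, 1.5, 6.5]
opening: -0.0
finger_force: 3.1
```

```bash
python3 s.py; python3 meas.py
```

```text
stand xy -8.799810057272461 -86.94389149323766 z 0.0849513730684473 F [-1.66  1.52  6.48] [ 9.929e-01  1.190e-01  8.000e-04 -2.000e-04]
(np.float64(3.951856469988606), np.float64(-0.008751894067869173), array([ 0.92,  0.95, -8.04]))
```

Emit:
{"name": "drive_tool", "arguments": {"moves": [[[0,0,0],[0.004,0,0],0],[[0,0,0],[0.004,0,0],0],[[0,0,0],[0.004,0,0],0],[[0,0,0],[0.003,0,0],0],[[0,0,0],[0,0,0],0]]}}

```text
time: 6.6
eef_pos: [0.6314, -0.1352, 0.085]
tcp_rot: [0.993, 0.119, 0.001, 0.0]
contact_force: [-0.3, 0.9, 5.5]
opening: -0.001
finger_force: 2.7
```

```bash
python3 s.py; python3 meas.py
```

```text
stand xy 6.705938147683027 -86.98767483355024 z 0.08496112581878508 F [-0.28  0.92  5.53] [9.929e-01 1.191e-01 1.300e-03 1.000e-04]
(np.float64(3.940823355897382), np.float64(-0.0016200281667004602), array([3.69, 3.59, 3.59]))
```

Run:
```python
from gap import *
import pickle
c=snap("wrist"); pickle.dump(c,open("w3.pkl","wb"))
i=c["image"][:,:,::-1]
u,v=proj(c,[[r.x[0]+np.cos(a)*.035,r.x[1]+np.sin(a)*.035,.056]])[0].astype(int)
x0,y0=u-30,v-25; print(x0,y0)
cv2.imwrite("pics/w3z.png",cv2.resize(i[y0:y0+50,x0:x0+64],None,fx=12,fy=12,interpolation=cv2.INTER_CUBIC))
```

```text
108 215
```

View pics/w3z.png

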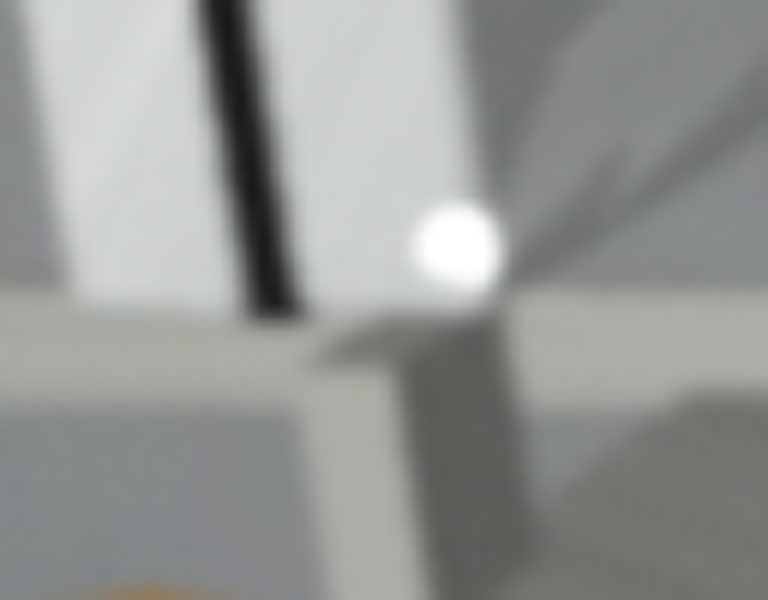

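Run:
```python
from meas import *
c=pickle.load(open("w3.pkl","rb"))
z=lambda u,v:(108+u/12-.46,215+v/12-.46)
print("eye line",sy(c,z(222,0)),sy(c,z(272,312)),"blade",sy(c,z(304,430)),sy(c,z(330,585)))
ys=np.arange(0,9,.05)
for x in np.arange(36,52,2):
    g=prof(c,x,ys).mean(1); m=(g<120); lo,hi=ys[m][0],ys[m][-1]; print("line x",x,lo,hi,round((lo+hi)/2,2))
for x in (16,18,20,22,23,24,25,26):
    p=prof(c,x,np.arange(1,7,.05))[:,0]; y=np.arange(1,7,.05); h=(np.median(p[-20:])+p[:40].max())/2
    print("blade x",x,round(float(y[np.where(p>h)[0][-1]]),2),int(h),proj(c,[[r.x[0]+(np.cos(a)*x-np.sin(a)*3.7)/1000,r.x[1]+(np.sin(a)*x+np.cos(a)*3.7)/1000,.056]])[0].round(1))
```

```text
eye line [47.69  3.93] [34.76  4.  ] blade [29.71  3.49] [22.94  3.51]
line x 36 2.8000000000000003 5.0 3.9
line x 38 2.85 5.0 3.92
line x 40 2.85 5.0 3.92
line x 42 2.8000000000000003 4.95 3.88
line x 44 2.85 5.0 3.92
line x 46 2.85 4.95 3.9
line x 48 2.75 4.9 3.82
line x 50 2.8000000000000003 4.95 3.88
blade x 16 6.95 191 [136.9 276.2]
blade x 18 6.95 167 [136.3 272.5]
blade x 20 3.25 158 [135.6 268.8]
blade x 22 3.55 153 [135. 265.]
blade x 23 3.6 152 [134.7 263.2]
blade x 24 3.6 152 [134.3 261.3]
blade x 25 3.55 152 [134.  259.4]
blade x 26 3.6 152 [133.7 257.5]
```

Gap left ≈ 0.35 mm → 2 mm more of rim, then lift and re-measure.

Emit:
{"name": "drive_tool", "arguments": {"moves": [[[0,0,0],[0.001,0,0],0],[[0,0,0],[0.001,0,0],0],[[0,0,0],[0,0,0],0],[[0,0,0],[0,0,-0.006],0],[[0,0,0],[0,0,0],0]]}}

```text
time: 7.32
eef_pos: [0.632, -0.1351, 0.0897]
tcp_rot: [0.993, 0.119, 0.0, 0.0]
contact_force: [0.3, -0.0, -0.6]
opening: 0.002
finger_force: 0.0
```

```bash
cat > fine.py <<'E'
from meas import *
c=snap("wrist"); pickle.dump(c,open("w4.pkl","wb"))
ys=np.arange(0,9,.05); L=[];B=[]
for x in np.arange(36,47,1):
    g=prof(c,x,ys).mean(1); m=ys[g<120]; L.append((m[0]+m[-1])/2)
y=np.arange(1,7.5,.05)
for x in (22,23,24,25,26):
    p=prof(c,x,y)[:,0]; h=(np.median(p[-15:])+np.median(p[(y>1.5)&(y<2.5)]))/2
    B.append(y[np.where(p>h)[0][-1]])
print("line",np.mean(L).round(2),np.std(L).round(2),"blade",np.round(B,2))
E
python3 s.py; python3 fine.py
```

```text
stand xy 7.315141355099309 -87.07550078283776 z 0.08972682268557494 F [ 0.32 -0.   -0.64] [9.929e-01 1.192e-01 3.000e-04 2.000e-04]
line 3.88 0.03 blade [3.75 3.8  3.85 3.8  3.85]
```

Emit:
{"name": "drive_tool", "arguments": {"moves": [[[0,0,0],[0,0,-0.03],0],[[0,0,0],[-0.025,-0.045,0],0],[[0,0,0],[-0.025,-0.045,0],0],[[0,0,0],[0,0,0.015],0],[[0,0,0],[0,0,0],0]]}}

```text
time: 8.0
eef_pos: [0.5612, -0.0594, 0.103]
tcp_rot: [0.993, 0.119, -0.001, -0.0]
contact_force: [0.2, -0.8, 0.3]
opening: -0.001
finger_force: 0.0
```

```bash
python3 s.py; python3 fine.py
python3 - <<'E'
from gap import *
import pickle
c=pickle.load(open("w4.pkl","rb"))
i=c["image"][:,:,::-1]
u,v=proj(c,[[r.x[0]+np.cos(a)*.035,r.x[1]+np.sin(a)*.035,.056]])[0].astype(int)
print(u,v); x0,y0=u-20,v-15
A=cv2.resize(i[y0:y0+37,x0:x0+50],None,fx=8,fy=8,interpolation=cv2.INTER_CUBIC)
B=cv2.resize(i,(400,300)); B=np.vstack([B]); h=300
cv2.imwrite("pics/w4z.png",np.hstack([A[:300-4],B[:296]])); print(x0,y0)
E
```

```text
stand xy -43.63405060793418 3.271210171512895 z 0.10304529535024438 F [ 0.17 -0.75  0.3 ] [ 9.929e-01  1.192e-01 -1.100e-03 -3.000e-04]
line 3.06 0.07 blade [2.9  2.85 7.45 7.45 2.2 ]
324 129
304 114
```

View pics/w4z.png

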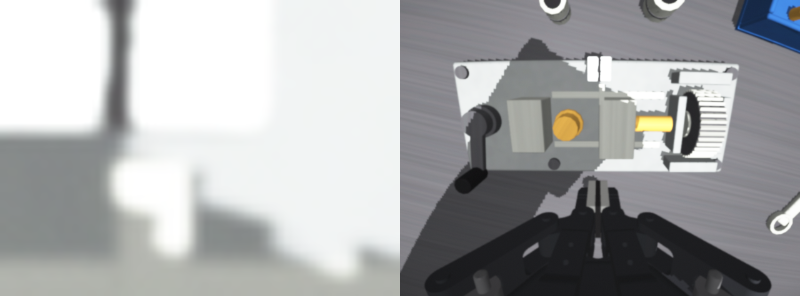

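Run:
```python
from gap import *
import pickle
c=pickle.load(open("w4.pkl","rb"))
print(c["image"][112:150,312:332,0])
for uv in [(318,117),(318,134),(318,140)]: print(sy(c,uv),sy(c,(uv[0]+1,uv[1])))
```

```text
[[255 255 255 247 189 124  89 114 201 252 255 255 255 255 255 255 255 255
  255 255]
 [255 255 255 244 189 126  89 102 172 244 255 255 255 255 255 255 255 255
  255 255]
 [255 255 255 247 209 139  91  95 155 237 255 255 255 255 255 255 255 255
  255 255]
 [255 255 255 254 241 172 101 103 176 247 255 255 255 255 255 255 255 255
  255 255]
 [255 255 255 255 253 202 111 113 199 253 255 255 255 255 255 255 255 255
  255 255]
 [255 255 255 255 254 214 115 113 202 253 255 255 255 255 255 255 255 255
  255 255]
 [255 255 255 255 254 217 115 110 196 253 255 255 255 255 255 255 255 255
  255 255]
 [255 255 255 255 254 216 115 112 201 253 255 255 255 255 255 255 255 255
  255 255]
 [255 255 255 255 254 216 114 122 217 254 255 255 255 255 255 255 255 255
  255 255]
 [255 255 255 255 254 214 114 128 225 254 255 255 255 255 255 255 255 255
  255 255]
 [255 255 255 255 254 207 111 129 225 254 255 255 255 255 255 255 255 255
  255 255]
 [255 255 255 255 253 193 106 129 226 254 255 255 255 255 255 255 255 255
  255 255]
 [255 255 255 255 249 171 100 131 227 254 255 255 255 255 255 255 255 255
  255 
[... 1514 characters left out ...]
4 173 139
  135 135]
 [134 134 134 133 135 139 153 169 178 181 195 231 251 254 252 232 172 139
  135 134]
 [135 135 135 135 136 141 153 169 177 181 192 223 245 251 247 223 168 141
  136 135]
 [142 142 143 142 142 145 156 170 178 180 184 199 221 232 228 199 161 145
  142 142]
 [158 157 157 155 156 158 163 172 178 179 181 183 190 195 193 178 163 157
  157 156]
 [171 172 170 169 170 170 172 175 178 180 180 180 180 181 180 176 172 171
  171 170]
 [176 177 177 176 176 175 175 176 178 180 179 179 179 180 179 178 177 178
  178 178]
 [177 177 177 177 177 176 174 176 178 178 179 178 179 179 179 178 178 177
  178 178]]
[40.66  3.17] [40.66  2.69]
[32.77  3.17] [32.77  2.68]
[29.95  3.16] [29.95  2.68]
```

Shaded-edge column 318.2 vs line centre 318.1: aligned within ~0.1 mm. Now locate the lever.

Run:
```python
from gap import *
import pickle
c=pickle.load(open("w4.pkl","rb"))
i=c["image"]; g=i.max(2)
m=((g<60)).astype(np.uint8); m[330:]=0; m[:,:60]=0; m[:,180:]=0
n,l,s,ce=cv2.connectedComponentsWithStats(m)
for k in range(1,n):
    if s[k,4]>40: print(s[k],ce[k].round(1))
o=i[150:320,80:170,::-1]
cv2.imwrite("pics/lev.png",cv2.resize(cv2.convertScaleAbs(o,alpha=2),None,fx=3.5,fy=3.5,interpolation=cv2.INTER_CUBIC))
```

```text
[133 169  29  44 351] [152.1 187.7]
[  86  176   63  135 2123] [119.9 264.1]
```

View pics/lev.png

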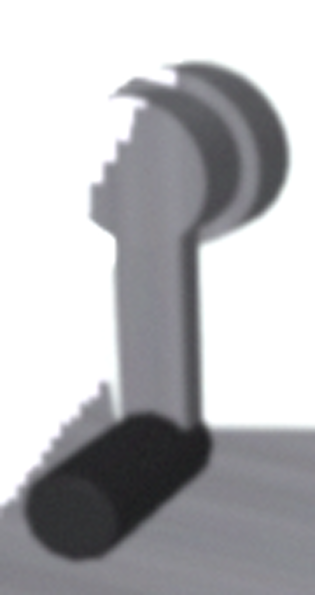

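```bash
python3 - <<'E'
from gap import *
import pickle
c=pickle.load(open("w4.pkl","rb"))
print("knob top",sy(c,(100.6,298),.068),"knob base",sy(c,(80+172/3.5,150+447/3.5),.043),"hub",sy(c,(124.3,192.9),.043))
print("tip",proj(c,ctrl.get_state()["eef_pos"]-[0,0,.017]))
E
python3 s.py
```

```text
knob top [-50.22 120.32] knob base [-49.3  117.29] hub [  2.26 111.35]
tip [[319.50291277 304.46800196]]
stand xy -42.87049988853164 2.499995799569014 z 0.10389389315773187 F [-0.1   0.93  1.3 ] [ 9.929e-01  1.189e-01 -4.000e-04 -0.000e+00]
```

Emit:
{"name": "drive_tool", "arguments": {"moves": [[[0,0,0],[0,0,-0.025],0],[[0,0,0],[-0.004,-0.045,0],0],[[0,0,0],[-0.004,-0.044,0],0],[[0,0,0],[0,0,0.04],0],[[0,0,0],[0,0,0.021],0]]}}

```text
time: 8.68
eef_pos: [0.5335, 0.0249, 0.0675]
tcp_rot: [0.993, 0.119, -0.0, 0.0]
contact_force: [0.2, -0.1, 0.5]
opening: 0.001
finger_force: 0.0
```

```bash
python3 s.py
```

```text
stand xy -50.51221897689727 91.70274849178242 z 0.06746057767653685 F [ 0.24 -0.14  0.46] [ 9.929e-01  1.191e-01 -2.000e-04  0.000e+00]
```

Emit:
{"name": "drive_tool", "arguments": {"moves": [[[0,0,0],[0,-0.005,0],0],[[0,0,0],[0,-0.004,0],0],[[0,0,0],[0,-0.004,0],0],[[0,0,0],[0,-0.004,0],0]]}}

```text
time: 9.18
eef_pos: [0.5303, 0.0416, 0.0699]
tcp_rot: [0.993, 0.119, 0.002, 0.0]
contact_force: [1.7, -0.6, 0.4]
opening: 0.0
finger_force: 0.8
```

Emit:
{"name": "drive_tool", "arguments": {"moves": [[[0,0,0],[0.004,-0.01,0],0],[[0,0,0],[0.006,-0.008,0],0],[[0,0,0],[0.007,-0.007,0],0],[[0,0,0],[0.006,-0.004,0],0],[[0,0,0],[0,0,0],0]]}}

```text
time: 9.8
eef_pos: [0.5447, 0.076, 0.0684]
tcp_rot: [0.993, 0.119, -0.0, -0.0]
contact_force: [-0.8, -0.4, -0.3]
opening: -0.004
finger_force: 0.1
```

```bash
python3 s.py
python3 - <<'E'
from h import *
c=snap("scene"); b=snap("side")
f=lambda i,s:cv2.resize(i,None,fx=s,fy=s,interpolation=cv2.INTER_CUBIC)
A=f(c["image"][220:300,300:380,::-1],5); B=f(b["image"][222:302,262:342,::-1],5)
cv2.imwrite("pics/push.png",np.hstack([A,B]))
E
```

```text
stand xy -27.547681953256177 138.67330085868997 z 0.06838743238831632 F [-0.82 -0.44 -0.34] [ 9.929e-01  1.193e-01 -0.000e+00 -3.000e-04]
```

Emit:
{"name": "drive_tool", "arguments": {"moves": [[[0,0,0],[0.004,-0.002,0],0],[[0,0,0],[0.003,-0.0015,0],0],[[0,0,0],[0,0,0],0]]}}

```text
time: 10.28
eef_pos: [0.5482, 0.0772, 0.0676]
tcp_rot: [0.993, 0.12, -0.004, 0.003]
contact_force: [-5.7, -12.3, 3.2]
opening: -0.001
finger_force: 5.2
```

```bash
python3 s.py
python3 - <<'E'
from gap import *
for n in("side","wrist"):
    c=snap(n); g=c["image"].max(2)
    # dark knob pixels near expected stand region, printed as stand coords at knob top height
    P=[[r.x[0]+(np.cos(a)*x-np.sin(a)*y)/1000,r.x[1]+(np.sin(a)*x+np.cos(a)*y)/1000,.066] for x in range(-40,21,4) for y in range(124,185,4)]
    q=proj(c,P); 
    if not((q>=0).all() and (q[:,0]<639).all() and (q[:,1]<479).all()): print(n,q.min(0),q.max(0))
    v=cv2.remap(g,q[:,0].astype(np.float32)[None],q[:,1].astype(np.float32)[None],cv2.INTER_LINEAR)[0].reshape(16,16); print(n);print(v)
E
```

```text
stand xy -23.842036137023864 139.09111123990442 z 0.06761562743306018 F [ -5.66 -12.3    3.16] [ 0.9927  0.1204 -0.004   0.0029]
side
[[192 192 192 195 194 194 195 195 194 193 193 195 184 121 115 126]
 [193 192 193 194 192 188 186 187 190 190 194 195 181 121 115 124]
 [159 157 146 135 137 137 142 148 144 155 186 182 127 114 114 124]
 [ 51  52  52  57  91 102  87  75  62 102 176 166 112 109 108 109]
 [ 58  54  51  54  56  58  58  58  55  81  89  75  61  53  47  45]
 [ 64  58  52  53  56  57  58  56  48  45  46  47  47  47  48  47]
 [ 77  77  68  57  57  63  69  66  47  47  46  47  47  47  46  46]
 [100  86  65  62 106 121 124 112  66  47  47  46  47  48  53  74]
 [ 96  81  63  53  73  82  77  75  72  65  65  67  76  98 109 123]
 [ 70  61  54  55  70  76  76  76  75  73  73  75  90 111 113 123]
 [ 64  61  63  73  76  75  76  73  72  75  76  77  95 113 112 123]
 [107  96  75  75  76  76  75  74  73  74  73  83 107 113 113 123]
 [124 136 111  83  94  85  72  72  76  78  88 106 114 114 113 124]
 [119 166 191 189 187 174 166 164 117 112 113 112 113 114 113 124]
 [117 163 193 192 192 192 19
[... 485 characters left out ...]
  24  23  34  65  65  63  63]
 [241  30  33 114  24 114  30  30  24  24  24  44  65  62  63  63]
 [240 241 169 114  24 115  62  24  18  24  19  65  65  64  64  65]
 [240 241 129 113  56  95  68  18  18  18  18  65  64  64  66  66]
 [231 170 128  80  68  65  66  49  18  19  62  64  65  65  65  65]
 [ 68  67  67  65  67  67  65  59  21  39  63  63  64  64  65  64]
 [ 68  67  68  67  64  47  62  65  67  66  65  66  67  65  65  63]
 [ 66  59  51  90 113  65  67  66  63  64  65  65  68  68  64  66]
 [ 69  44 109 128 112  68  68  65  65  65  66  67  64  64  65  67]
 [ 45  66 118 128 112  64  64  63  64  68  69  66  65  65  68  67]
 [ 69  44 130 130 113  66  65  64  64  63  64  62  65  66  69  66]]
```

Emit:
{"name": "drive_tool", "arguments": {"moves": [[[0,0,0],[-0.004,0.004,0],0],[[0,0,0],[-0.012,0.012,0],0],[[0,0,0],[0,0,-0.045],0],[[0,0,0],[-0.012,0.05,-0.01],0],[[0,0,0],[0,0,0],0]]}}

```text
time: 11.0
eef_pos: [0.5396, 0.0071, 0.1252]
tcp_rot: [0.993, 0.117, 0.002, 0.001]
contact_force: [0.7, -0.3, 0.1]
opening: 0.0
finger_force: 0.0
```

```bash
python3 s.py
python3 - <<'E'
from gap import *
c=snap("wrist"); i=c["image"]; g=i.max(2)
X=np.arange(-40,1,1.);Y=np.arange(130,185,1.)
P=[[r.x[0]+(np.cos(a)*x-np.sin(a)*y)/1000,r.x[1]+(np.sin(a)*x+np.cos(a)*y)/1000,.068] for x in X for y in Y]
q=proj(c,P).astype(np.float32); print(q.min(0),q.max(0))
v=cv2.remap(g,q[:,0][None],q[:,1][None],cv2.INTER_LINEAR)[0].reshape(len(X),len(Y)); print(v[::3,::3])
# gauge & jaw raw rows
u,w=proj(c,[[r.x[0]+np.cos(a)*.035-np.sin(a)*.003,r.x[1]+np.sin(a)*.035+np.cos(a)*.003,.056]])[0].astype(int); print(u,w); print(i[w-8:w+22,u-12:u+12,0])
cv2.imwrite("pics/fin.png",i[:,:,::-1])
# sleeve: orange blobs
h=cv2.cvtColor(i,cv2.COLOR_RGB2HSV); m=cv2.inRange(h,(12,150,60),(28,255,255)); n,l,s,ce=cv2.connectedComponentsWithStats(m)
for k in range(1,n):
    if s[k,4]>60: print(s[k],ce[k].round(1), sy(c,ce[k],.05))
E
```

```text
stand xy -48.810582460702335 73.014967343312 z 0.12522050391689588 F [ 0.72 -0.33  0.07] [9.931e-01 1.173e-01 1.700e-03 5.000e-04]
[115.3227  188.61723] [218.17072 258.23953]
[[ 69  69  70  70  69  68  67  67  67  67  68  67  68  70  71  83 143 143
  143]
 [ 69  69  67  66  67  69  69  69  68  68  66  66  67  67  69 132 141 143
  144]
 [ 69  69  69  69  69  68  66  67  67  69  70  69  69  68  67 118 137 140
  141]
 [ 70  70  69  69  69  69  69  69  69  69  67  67  67  67  69 129 141 139
  137]
 [ 68  69  68  70  70  70  69  69  69  69  69  69  69  69  68 134 136 137
  140]
 [ 69  69  70  70  69  68  68  69  68  39  29  37  64  68  71 141 144 142
  138]
 [ 68  69  69  70  69  69  68  58  33  26  25  24  29  69  93 140 140 140
  141]
 [ 68  68  68  68  68  67  29  19  24  25  25  25  25  66 126 140 142 141
  141]
 [ 69  68  68  67  66  22  19  17  25  27  26  24  25  72 139 142 143 143
  141]
 [ 70  68  65  70 111  22  18  18  18  30  27  26  50 122 140 141 141 141
  140]
 [ 69  71  69  68  75  35  18  18  20  20  33  63  67 135 138 140 141 140
  141]
 [ 69  69  71  69  70  68  29  21 
[... 2650 characters left out ...]
7 238 236 222 172 116  93  92 116 186 242 253 254 254 254 254 253
  248 235 226 228 231 233]
 [217 228 232 231 213 164 113  93  93 120 191 245 253 254 254 254 254 253
  244 216 192 198 211 220]
 [187 202 212 215 196 151 110  92  94 124 198 246 254 254 254 254 254 253
  242 207 170 167 177 188]
 [172 178 185 187 170 134 103  91  96 129 206 248 254 254 254 254 254 252
  242 209 175 164 165 169]
 [169 170 171 167 150 118  98  91  95 134 213 249 254 254 254 254 254 251
  235 200 175 168 168 168]
 [168 167 167 159 139 112  95  90  97 140 219 250 254 254 254 254 254 249
  229 188 172 168 168 167]]
[361 165  31  40 440] [370.8 178.6] [ 2.61 41.43]
[492 174  41   4 104] [512.9 174.9] [  5.15 -43.93]
```

Run:
```python
from gap import *
c=snap("wrist"); u,w=432,112
print([sy(c,(u+k,w+j)) for k,j in ((13.0,0),(12.5,4),(12.0,8))],[sy(c,(u+k,w+j)) for k,j in ((10.7,15),(10.5,18),(10.1,21),(9.75,24),(9.5,27))])
```

```text
[array([39.  ,  5.19]), array([36.93,  5.28]), array([34.84,  5.37])] [array([31.17,  5.75]), array([29.58,  5.72]), array([27.99,  5.79]), array([26.39,  5.84]), array([24.79,  5.83])]
```

```bash
python3 -c "
from plant import ctrl
print(ctrl.sign_off())"
```

```text
the job is handed in; nothing more can be done
None
```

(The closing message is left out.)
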